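Open the right jar for the model train on the service stand

TASK

Look which vehicle stands on the service stand (the plywood stand with a raised gate at each end): if it is the locomotive, open the tall jar (gear grease); if it is the wagon, open the squat jar (weathering paste). Grip that jar's tight twist-off cap, turn it counter-clockwise by about a quarter turn (70 to 85 degrees) until its lugs come free and no further, while the jar stays seated in its bracing block, then lift the cap straight up and finish still holding it level, one to three centimetres above the jar's mouth and centred over it. Leave the other jar and its cap, the vehicles, the toy pickup and the screwdriver alone.

Things in the scene. Friction and masses are not known exactly. Their poses are not given: they have to be found in the camera images.
- stand_track (a point): Service stand: plywood plinth 100 x 220 x 15 mm with a plywood gate 111 mm high at each end, and a short track along y on it. Fixed. This point: middle of the track, at the rail tops, 20 mm above the bench.
- siding_track (a point): Siding: low cork strip 50 x 220 x 15 mm with a track along y and small wooden buffer beams, no gates. Fixed. This point: middle of the track, at the rail tops, 20 mm above the bench.
- loco: Model steam locomotive of grey metal with round boiler, chimney and cab, 128 x 36 x 55 mm, loose on the rails of the stand or the siding. Origin: centre of its underside at the rail tops (z 20 mm); y along its length.
- wagon: Model open goods wagon, a long brown open box on wheels, 118 x 33 x 38 mm, loose on the other track. Origin: centre of its underside at the rail tops; y along its length.
- block_tall: Plywood block screwed to the bench that braces the tall jar: base plate 120 x 120 x 6 mm with a square socket 76 mm outside, 62 mm inside, 36 mm high, inner floor 7 mm above the bench. Fixed. Origin: centre of its underside on the bench; x and y along the socket's sides, z up.
- jar_tall: The tall jar: brown glass, square body 60 x 60 mm and 105 mm high with a paper label, round neck above, mass about 350 g, standing loose in the socket (1 mm play a side) which keeps it from turning but not from being lifted out. Origin: centre of its underside, on the socket's floor; x and y along its sides, z up.
- cap_tall: Knurled round steel twist-off cap of the tall jar, a loose part, 52 mm diameter, 20 mm high, flat top, about 45 g. Origin: centre of its lower rim; z up (top face at +20 mm); x points to one of its two inner lugs. Shut, its rim is 111 mm above the jar's underside, 6 mm above the jar's shoulder. A sprung seal presses it up by about 24 N; the lugs hold it down until it is turned.
- lug_tall (a point): Point on cap_tall, 20 mm from its axis along its x, 2 mm above its rim; axes as the cap's. Shut, the cap's x is 0 to 15 degrees clockwise (from above) of the jar's x. The cap comes free at about 49 degrees counter-clockwise of the jar's x, lifts off anywhere from there to 115 degrees, stops at about 120. Turning takes about 0.2 N m, at most 0.5; clockwise it soon meets a stop.
- mouth_tall (a point): Centre of the mouth of the tall jar, at the top of its white sealing disc as it stands with the cap off: 129.5 mm above the jar's underside. Axes as the jar's. With the cap shut, the cap's origin is 18.5 mm below this point.
- block_squat: Plywood block screwed to the bench that braces the squat jar: base plate 120 x 120 x 6 mm with a square socket 76 mm outside, 62 mm inside, 36 mm high, inner floor 7 mm above the bench. Fixed. Origin: centre of its underside on the bench; x and y along the socket's sides, z up.
- jar_squat: The squat jar: brown glass, square body 60 x 60 mm and 50 mm high with a paper label, round neck above, mass about 350 g, standing loose in the socket (1 mm play a side) which keeps it from turning but not from being lifted out. Origin: centre of its underside, on the socket's floor; x and y along its sides, z up.
- cap_squat: Knurled round steel twist-off cap of the squat jar, a loose part, 62 mm diameter, 20 mm high, flat top, about 45 g. Origin: centre of its lower rim; z up (top face at +20 mm); x points to one of its two inner lugs. Shut, its rim is 56 mm above the jar's underside, 6 mm above the jar's shoulder. A sprung seal presses it up by about 24 N; the lugs hold it down until it is turned.
- lug_squat (a point): Point on cap_squat, 20 mm from its axis along its x, 2 mm above its rim; axes as the cap's. Shut, the cap's x is 0 to 15 degrees clockwise (from above) of the jar's x. The cap comes free at about 49 degrees counter-clockwise of the jar's x, lifts off anywhere from there to 115 degrees, stops at about 120. Turning takes about 0.2 N m, at most 0.5; clockwise it soon meets a stop.
- mouth_squat (a point): Centre of the mouth of the squat jar, at the top of its white sealing disc as it stands with the cap off: 74.5 mm above the jar's underside. Axes as the jar's. With the cap shut, the cap's origin is 18.5 mm below this point.
- pickup: Toy green pickup truck, 100 x 40 x 45 mm, loose on the bench. Bystander. Origin: centre of its underside; y along its length.
- driver: Screwdriver, 170 mm long, lying loose on the bench. Bystander. Origin: its underside; x along its length.
Mind the look-alikes: they are no part of the job. What is shaped like the cap_tall but orange or purple is not meant. Leave any pink look-alike of the cap_squat alone.

How it is judged:
By the outcome, as a careful person would: the job done as asked, in the order asked, and still so for the second after the job is handed in, while the arm keeps its last pose, push and grip.
It also fails if it takes over 38 s, if anything falls off the work surface, if the arm or the gripper's body presses on something with over 40 N, if the wrist force passes 120 N, or if a joint passes its speed limit or range.

ROBOT

A 6-joint arm with a two-finger parallel gripper is mounted at the origin on the work surface. World frame = base frame: x ahead of the robot, y to its left, z up, the work surface at z = 0. Lengths are in m, angles in rad, forces in N, time in s.
With the tool pointing down it reaches from about 0.3 to 0.75 m from the base axis. Payload 8.5 kg.
Tool frame: the origin (TCP) lies on the centre line of the jaws, within the pads' length; the fingertips stand 11 mm ahead of it and the grasp point (between the pads) lies 8 mm behind it; z points along the fingers, y is the line along which they close (so a half turn about z gives the same grasp; the last joint's range is limited). The gripper opens to 85 mm and grips with 20 to 120 N. Pads are 22 mm wide; open, the fingers measure 114 mm over their backs; the gripper's body (76 mm by 85 mm) begins 54 mm behind the grasp point. The pads swing forward as they close: fully open they stand 13 mm farther back than shut.
Start: joints at [1.08, 0.381, 1.297, -0, 1.464, -0.215], TCP at [0.15, 0.529, 0.242] pointing down, gripper open.
Joint ranges: [-3.11, 3.11], [-0.89, 2.33], [0.22, 2.48], [-1.42, 4.56], [0.17, 2.85], [-2.88, 2.88]. Speed limits (rad/s): [2.39, 2.39, 3.14, 3.14, 3.14, 3.14].

INTERFACE

Orientations are given as a unit quaternion [x, y, z, w].
In Python, from workcell import * gives the robot as it stands.
- The arm moves only by the shell command python3 -m handwheel 'ROWS' [OPENING] [FORCE]. ROWS is JSON, a list of rows, each a list of 2 entries, a list of its own where there are three numbers: the shift along the tool's x, y, z in m, then the turn about the tool's z in units of 8 degrees (1.0 is 8 degrees). In form: [[[dx, dy, dz], turn], ...]. A call has exactly 10 rows; each row shifts and turns the commanded pose from where the row before left it, along the tool's axes as they then stand; what a row does not reach is not made up. A row lasts 1/10 s, in which the tool goes at most 50 mm and 8.59 degrees, less where a joint would pass 70% of its speed; a pose out of reach is approached as far as the arm can. A call is refused whole if a number of a shift passes 0.05 or a number of a turn 1, either way. A call with a gripper value outside its range is refused whole. OPENING is the finger opening in m, from 0 to 0.0854, set as the call begins (- or left out, the last holds). The fingers move at their own pace and stop on an object; FORCE is the grip in N (left out, the last holds). Time passes only in rows, so rows that do not move let the fingers close, or fill a call up. It gives the time, the measured TCP pose, the force, the opening and the grip force at its end, in the units of the state.
- sense(): the state, without advancing time (a new reading comes with each control period).
- grab_frame(name): name is "scene" or "top" or "wrist"; returns the picture (480x640x3 uint8, red, green, blue); there is no depth.
- camera_info(name): a dict with "camera_matrix" (3x3 intrinsics, pixels), "pose" (4x4, takes a point from camera to world coordinates). Camera axes: x right, y down, z forward; pixel columns grow to the right and rows downward; lengths in m; the calibration is good to about 2 mm. The wrist camera is an equidistant fisheye: a pixel r from the principal point sees the ray r / f radians off the axis. A picture is of the moment at which its call begins: read the wrist's pose just before it. camera_info takes no time and is no camera call; for the wrist camera it gives the pose at the moment of the call.
- finish_job(): hands the job in; it is judged then, once.
The state is a dict: "clock": time; "q": joint angles; "joint_velocities": joint speeds; "joint_torque": joint torques, N m; "position": TCP position; "tool_rot": TCP orientation; "force": force on the tool from outside, world axes, zero at the start; "ft_torque": the same for the moment, N m; "grip_width": finger opening in m; "finger_force": force on a finger pad.
Only numpy, scipy, OpenCV 4.12 (cv2) and the standard library are available. Lean on these libraries where they do the work, as an engineer would, in place of code of your own. Each camera call takes 0.05 s, during which the arm holds its last target. There are 200 camera calls.

## Working session

There is one attempt and no reset: what is moved stays moved. The work goes in short steps, Python scripts to look and compute and a shell command to move; the robot and the scene stay as the last step left them, time stands still between calls to the robot, and variables do not carry over. Pictures are saved under pics/ and viewed, at most 10 in all, crops included, and the job is handed in when it is done.

```bash
mkdir -p pics
python3 - <<'E'
from workcell import *
import cv2,numpy as np
np.set_printoptions(precision=4,suppress=True)
s=sense();print(s)
for n in("scene","top","wrist"):
    c=camera_info(n);print(n,c["camera_matrix"],c["pose"])
    cv2.imwrite(f"pics/{n}0.png",grab_frame(n)[:,:,::-1])
E
```

```text
{'clock': 0.0, 'q': array([ 1.0797,  0.3812,  1.2983,  0.    ,  1.4636, -0.2153]), 'joint_velocities': array([ 0.0022,  0.0002,  0.0007, -0.0004, -0.0003,  0.0019]), 'joint_torque': array([  0.0028, -44.8444, -23.1286,   0.    ,   0.0046,  -0.    ]), 'position': array([0.1496, 0.5289, 0.2417]), 'tool_rot': array([ 0.1375,  0.9905, -0.0007, -0.0003]), 'force': array([-0.1741, -0.1534, -0.0366]), 'ft_torque': array([-0.0207,  0.0344, -0.0502]), 'finger_force': 0.0, 'grip_width': 0.08516240517820019}
scene [[562.3536   0.     327.0437]
 [  0.     562.3536 240.1287]
 [  0.       0.       1.    ]] [[-0.8646  0.2857 -0.4133  1.0813]
 [ 0.5024  0.5076 -0.7     0.8079]
 [ 0.0098 -0.8128 -0.5824  0.8181]
 [ 0.      0.      0.      1.    ]]
top [[579.9069   0.     316.9919]
 [  0.     579.9069 243.7937]
 [  0.       0.       1.    ]] [[ 0.0188 -0.9875  0.1567  0.3428]
 [-0.9998 -0.02   -0.0061 -0.0053]
 [ 0.0091 -0.1566 -0.9876  1.5019]
 [ 0.      0.      0.      1.    ]]
wrist [[371.6483   0.     321.9858]
 [  0.     371.6483 243.2064]
 [  0.       0.       1.    ]] [[ 0.2732  0.9127  0.3038  0.0713]
 [ 0.962  -0.259  -0.0871  0.5517]
 [-0.0008  0.3161 -0.9487  0.3738]
 [ 0.      0.      0.      1.    ]]
```

View pics/scene0.png

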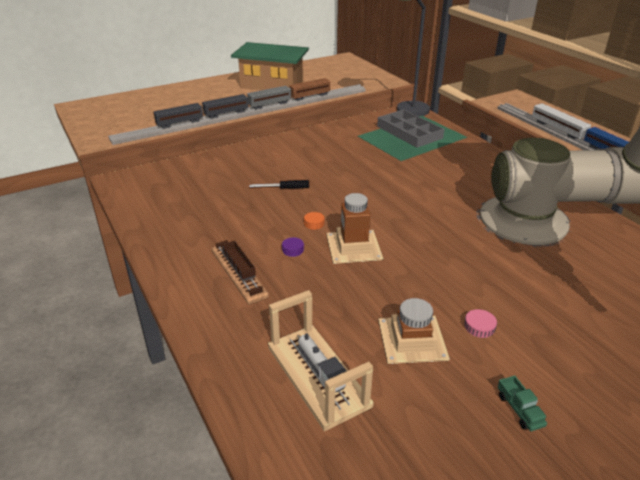

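View pics/top0.png

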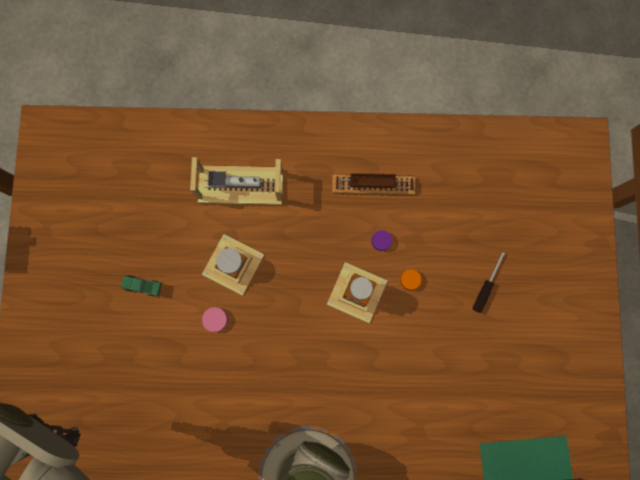

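The stand, at scene (320,360) and top (238,185), holds the grey locomotive, and the brown wagon is on the siding. The job is therefore the tall jar, with its cap at top (361,288) and scene (356,202). I'll enlarge both views.

Run:
```python
import cv2,numpy as np
a=cv2.imread("pics/top0.png")[255:330,320:395];b=cv2.imread("pics/scene0.png")[185:285,310:400]
A=cv2.resize(a,(450,450),interpolation=cv2.INTER_CUBIC)[:, :400]
B=cv2.resize(b,(0,0),fx=4,fy=4,interpolation=cv2.INTER_CUBIC)
C=np.zeros((450,800,3),np.uint8);C[:,:400]=A;C[:400,420:780]=B
cv2.imwrite("pics/crop1.png",C)
```

```text
(no output)
```

View pics/crop1.png

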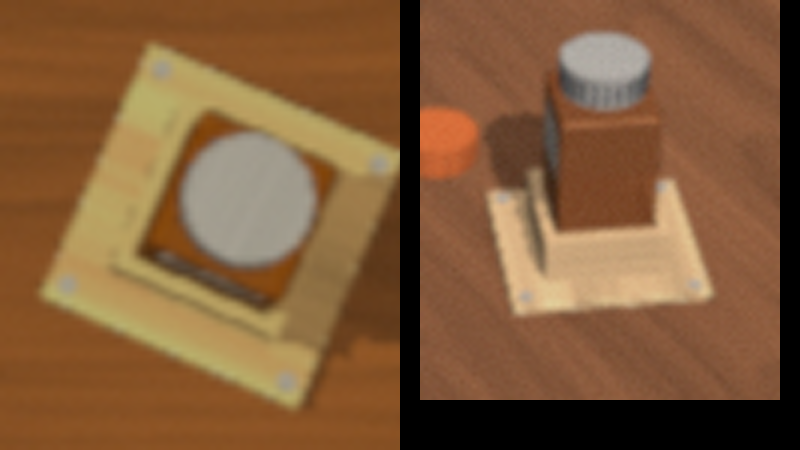

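```bash
cat > h.py <<'E'
from workcell import *
import cv2,numpy as np
from scipy.optimize import least_squares
from scipy.spatial.transform import Rotation as R
np.set_printoptions(precision=4,suppress=True)
def proj(n,P):
    c=camera_info(n);T=np.linalg.inv(c["pose"]);p=P@T[:3,:3].T+T[:3,3]
    q=p[:,:2]/p[:,2:]@c["camera_matrix"][:2,:2].T+c["camera_matrix"][:2,2];return q
def fit(n,P,px):pass
def wproj(P,pose):
    c=camera_info("wrist");T=np.linalg.inv(pose);p=P@T[:3,:3].T+T[:3,3]
    r=np.linalg.norm(p[:,:2],axis=1);th=np.arctan2(r,p[:,2]);K=c["camera_matrix"]
    return p[:,:2]/r[:,None]*th[:,None]*K[0,0]+K[:2,2]
E
python3 - <<'E'
from h import *
t=np.array([[150,43],[400,153],[300,410],[43,293],[248,199]])/6+[320,255]-.42
s=np.array([[714,297],[516,316],[488,192],[675,180],[605,62]],float);s=(s-[420,0])/4+[310,185]-.37
def pts(v):
    x,y,a=v; C=np.array([[.06,.06],[.06,-.06],[-.06,-.06],[-.06,.06]])@np.array([[np.cos(a),np.sin(a)],[-np.sin(a),np.cos(a)]])+[x,y]
    return np.vstack([np.c_[C,np.full(4,.006)],[x,y,.138]])
from itertools import permutations
def run(n,px,a0):
    r=least_squares(lambda v:(proj(n,pts(v))-px).ravel(),[.3,-.07,a0]);return r
for k in range(4):
  r=run("top",t,-.4);r2=run("scene",np.vstack([np.roll(s[:4],k,0),s[4:]]),r.x[2])
  print(r.x,r.cost,r.fun,r2.x,r2.cost)
def one(n,px):return least_squares(lambda v:(proj(n,np.array([[v[0],v[1],.138]]))-px).ravel(),[.3,-.07]).x
print(one("top",t[4]),one("scene",s[4]))
E
```

```text
[ 0.4566 -0.1195 -0.3906] 0.8119030404612647 [-0.1236 -0.2284  0.8416 -0.2029 -0.3248 -0.1427 -0.5512  0.5942  0.1512
 -0.0347] [ 0.4594 -0.115   1.1805] 1.414162362328978
[ 0.4566 -0.1195 -0.3906] 0.8119030404612647 [-0.1236 -0.2284  0.8416 -0.2029 -0.3248 -0.1427 -0.5512  0.5942  0.1512
 -0.0347] [ 0.4594 -0.115   2.7513] 1.4141623623294626
[ 0.4566 -0.1195 -0.3906] 0.8119030404612647 [-0.1236 -0.2284  0.8416 -0.2029 -0.3248 -0.1427 -0.5512  0.5942  0.1512
 -0.0347] [ 0.4594 -0.115  -1.9611] 1.4141623623289623
[ 0.4566 -0.1195 -0.3906] 0.8119030404612647 [-0.1236 -0.2284  0.8416 -0.2029 -0.3248 -0.1427 -0.5512  0.5942  0.1512
 -0.0347] [ 0.4594 -0.115  -0.3903] 1.4141623623290072
[ 0.4565 -0.1191] [ 0.4611 -0.1139]
```

```bash
python3 -m handwheel '[[[-0.0236,-0.0269,0],0],[[-0.0236,-0.0269,0],0],[[-0.0236,-0.0269,0],0],[[-0.0236,-0.0269,0],0],[[-0.0236,-0.0269,0],0],[[-0.0236,-0.0269,0],0],[[-0.0236,-0.0269,0],0],[[-0.0236,-0.0269,0],0],[[-0.0236,-0.0269,0],0],[[-0.0236,-0.0269,0],0]]'
python3 -m handwheel '[[[-0.0236,-0.0269,0],0],[[-0.0236,-0.0269,0],0],[[-0.0236,-0.0269,0],0],[[-0.0236,-0.0269,0],0],[[-0.0236,-0.0269,0],0],[[-0.0236,-0.0269,0],0],[[-0.0236,-0.0269,0],0],[[-0.0236,-0.0269,0],0],[[-0.0236,-0.0269,0],0],[[-0.0236,-0.0269,0],0]]'
python3 -m handwheel '[[[0,0,0],1],[[0,0,0],1],[[0,0,0],1],[[0,0,0],1],[[0,0,0],1],[[0,0,0],1],[[0,0,0],1],[[0,0,0],1],[[0,0,0],1],[[0,0,0],1]]'
python3 - <<'E'
from h import *
s=sense();p=camera_info("wrist")["pose"];im=grab_frame("wrist")
print(s['clock'],s['q'],s['position'],s['tool_rot'],s['force'])
np.save("pose1.npy",p);cv2.imwrite("pics/w1.png",im[:,:,::-1])
print(wproj(np.array([[.458,-.117,.138],[.4565,-.1191,.138],[.4611,-.1139,.138]]),p))
E
```

```text
clock: 1.15
position: [0.3038, 0.2047, 0.2423]
tool_rot: [0.137, 0.991, 0.0, 0.0]
force: [0.9, 0.4, 0.8]
grip_width: 0.0854
finger_force: 0.0
clock: 2.15
position: [0.4578, -0.1184, 0.2421]
tool_rot: [0.138, 0.99, 0.0, -0.0]
force: [0.4, 0.3, -0.1]
grip_width: 0.0855
finger_force: 0.0
clock: 3.15
position: [0.4573, -0.1169, 0.2421]
tool_rot: [0.744, 0.668, -0.0, -0.0]
force: [1.1, 0.2, 0.5]
grip_width: 0.0854
finger_force: 0.0
3.15 [-0.5019  0.2442  1.502  -0.      1.3959 -0.3949] [ 0.4573 -0.1169  0.2421] [ 0.7439  0.6683 -0.0001 -0.0002] [1.0931 0.1543 0.5007]
[[323.5879 247.604 ]
 [321.7066 250.7587]
 [327.7007 242.7776]]
```

View pics/w1.png

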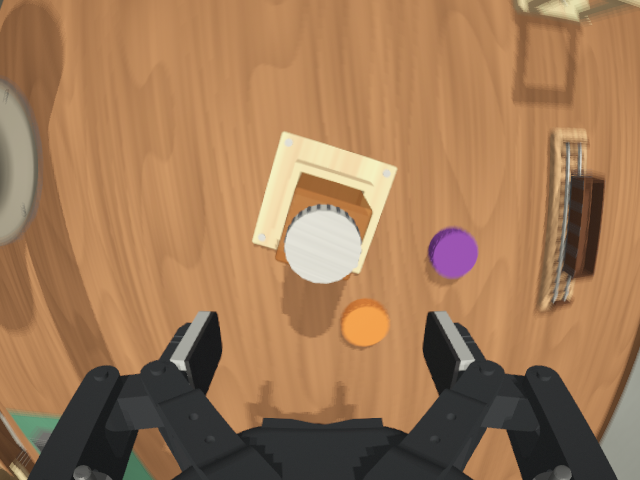

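The cap's top face is an ellipse spanning columns 285 to 361 and rows 206 to 284, with its centre near (323,245), between the open fingers. I'll solve for its position.

Run:
```python
from h import *
p=np.load("pose1.npy");im=cv2.imread("pics/w1.png")
hsv=cv2.cvtColor(im,cv2.COLOR_BGR2HSV);m=((hsv[...,1]<50)&(hsv[...,2]>120)).astype(np.uint8)
n,l,st,c=cv2.connectedComponentsWithStats(m);i=l[244,323];print(st[i],c[i])
ct=max(cv2.findContours((l==i).astype(np.uint8),0,1)[0],key=len)[:,0]
print(cv2.fitEllipse(ct))
a=np.linspace(0,6.28,40)[:-1]
for px in ([323,244.7],list(cv2.fitEllipse(ct)[0])):
  f=lambda v:wproj(np.c_[v[0]+.026*np.cos(a),v[1]+.026*np.sin(a),0*a+.138],p).mean(0)-px
  v=least_squares(f,[.458,-.117]).x;w=wproj(np.c_[v[0]+.026*np.cos(a),v[1]+.026*np.sin(a),0*a+.138],p)
  s=sense();print(v,w.min(0),w.max(0),"tool",R.from_quat(s['tool_rot']).inv().apply([*(v-s['position'][:2]),.127-s['position'][2]]))
```

```text
[ 284  205   78   79 4670] [322.6957 244.6403]
((322.7019348144531, 244.65029907226562), (75.8877944946289, 76.6585922241211), 150.37652587890625)
[ 0.4578 -0.1153] [284.434  207.4551] [361.5551 280.6645] tool [0.0016 0.0004 0.1151]
[ 0.4576 -0.1153] [284.1356 207.4021] [361.2591 280.6183] tool [0.0017 0.0002 0.1151]
```

```bash
python3 -m handwheel '[[[0,0,0.007],0],[[0,0,0.007],0],[[0,0,0.007],0],[[0,0,0.007],0],[[0,0,0.007],0],[[0,0,0.007],0],[[0,0,0.007],0],[[0,0,0.007],0],[[0,0,0.004],0],[[0,0,0],0]]'
python3 - <<'E'
from h import *
s=sense();p=camera_info("wrist")["pose"];im=grab_frame("wrist")
print(s['clock'],s['position'],s['tool_rot'])
np.save("pose2.npy",p);im=im[:,:,::-1].copy();cv2.imwrite("pics/w2.png",im)
a=np.linspace(0,6.28,60)[:-1]
for x,y in((.4573,-.1169),):
  w=wproj(np.c_[x+.026*np.cos(a),y+.026*np.sin(a),0*a+.138],p);print(w.min(0),w.max(0))
cv2.imwrite("pics/w2c.png",cv2.resize(im[220:400,200:440],None,fx=3.3,fy=3.3,interpolation=cv2.INTER_CUBIC))
E
```

```text
clock: 4.2
position: [0.4572, -0.1169, 0.1818]
tool_rot: [0.742, 0.67, -0.0, -0.0]
force: [0.1, 0.9, -0.3]
grip_width: 0.085
finger_force: 0.0
4.2 [ 0.4572 -0.1169  0.1818] [ 0.742   0.6704 -0.0002 -0.0005]
[273.1358 237.7389] [372.5672 328.0482]
```

View pics/w2c.png

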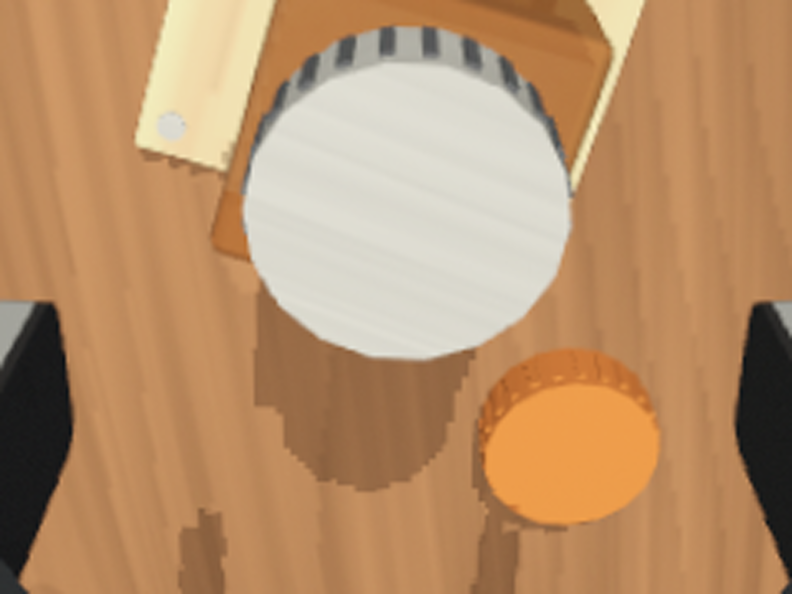

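The cap's top face spans columns 273.6 to 373.0 and rows 238.5 to 328.8. A cap centred under the TCP should span 273.1 to 372.6 and 237.7 to 328.0, so it is centred to about 0.4 mm. Next I descend, then close.

```bash
python3 -m handwheel '[[[0,0,0.006],0],[[0,0,0.006],0],[[0,0,0.006],0],[[0,0,0.006],0],[[0,0,0.006],0],[[0,0,0.006],0],[[0,0,0.006],0],[[0,0,0.006],0],[[0,0,0.005],0],[[0,0,0.0015],0]]'
python3 -m handwheel '[[[0,0,0],0],[[0,0,0],0],[[0,0,0],0],[[0,0,0],0],[[0,0,0],0],[[0,0,0],0],[[0,0,0],0],[[0,0,0],0],[[0,0,0],0],[[0,0,0],0]]' 0.04 80
python3 - <<'E'
from h import *
s=sense();print(s['q'],s['ft_torque'],s['force'],R.from_quat(s['tool_rot']).as_matrix())
E
```

```text
clock: 5.25
position: [0.4572, -0.1169, 0.1272]
tool_rot: [0.742, 0.67, -0.0, -0.0]
force: [0.7, -0.0, 0.2]
grip_width: 0.0852
finger_force: 0.0
clock: 6.25
position: [0.4577, -0.1171, 0.1287]
tool_rot: [0.742, 0.67, 0.0, 0.001]
force: [-2.3, 1.6, 7.2]
grip_width: 0.0502
finger_force: 81.7
[-0.5019  0.3723  1.6855  0.      1.0823 -0.4006] [ 0.1575  0.269  -0.0041] [-2.3317  1.6345  7.2409] [[ 0.1011  0.9949  0.0014]
 [ 0.9949 -0.1011 -0.0007]
 [-0.0006  0.0014 -1.    ]]
```

```bash
python3 -m handwheel '[[[0,0,0],-0.5],[[0,0,0],-0.5],[[0,0,0],-0.5],[[0,0,0],-0.5],[[0,0,0],-0.5],[[0,0,0],-0.5],[[0,0,0],-0.5],[[0,0,0],-0.5],[[0,0,0],-0.5],[[0,0,0],0]]'
python3 - <<'E'
from h import *
s=sense();print(s['q'],s['ft_torque'],s['force'])
E
```

```text
clock: 7.25
position: [0.4579, -0.1172, 0.1288]
tool_rot: [0.498, 0.867, 0.0, 0.001]
force: [-1.0, 0.6, 5.9]
grip_width: 0.0498
finger_force: 81.7
[-0.5019  0.3724  1.6851  0.0001  1.0819 -1.0309] [0.0878 0.08   0.0153] [-1.0325  0.5642  5.8913]
```

```bash
python3 -m handwheel '[[[0,0,0],-0.6],[[0,0,0],-0.6],[[0,0,0],-0.6],[[0,0,0],-0.6],[[0,0,0],-0.6],[[0,0,0],-0.6],[[0,0,0],-0.6],[[0,0,0],-0.6],[[0,0,0],-0.35],[[0,0,0],0]]'
python3 - <<'E'
from h import *
s=sense();print(s['q'],s['ft_torque'],s['force'])
im=grab_frame("wrist")[:,:,::-1];cv2.imwrite("pics/w3.png",im)
cv2.imwrite("pics/w3c.png",cv2.resize(im[200:460,170:480],None,fx=2.3,fy=2.3,interpolation=cv2.INTER_CUBIC))
E
```

```text
clock: 8.25
position: [0.4585, -0.1175, 0.1296]
tool_rot: [0.161, 0.987, -0.001, 0.002]
force: [-0.3, 1.5, 12.6]
grip_width: 0.0497
finger_force: 82.4
[-0.5018  0.3714  1.6837  0.0002  1.0819 -1.7494] [0.1847 0.1351 0.0388] [-0.2634  1.4655 12.6167]
```

View pics/w3c.png

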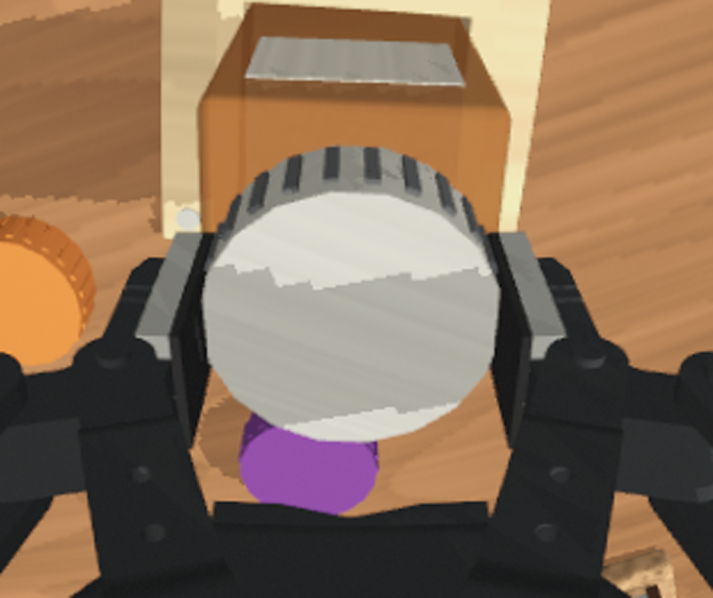

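q6 turned 77.3°. The brushed lines on the cap keep their slant relative to the tool, so it hasn't slipped. The upward force rose by about 7 N, so the seal is now pushing a freed cap. Next I lift it straight up.

```bash
python3 -m handwheel '[[[0,0,-0.001],0],[[0,0,-0.002],0],[[0,0,-0.003],0],[[0,0,-0.005],0],[[0,0,-0.006],0],[[0,0,-0.007],0],[[0,0,-0.007],0],[[0,0,-0.006],0],[[0,0,-0.003],0],[[0,0,0],0]]'
python3 - <<'E'
from h import *
s=sense();print(s['q'],s['ft_torque'],s['force'],s['tool_rot'])
p=camera_info("wrist")["pose"];im=grab_frame("wrist")[:,:,::-1];cv2.imwrite("pics/w4.png",im);np.save("pose4.npy",p)
sc=grab_frame("scene")[:,:,::-1]
A=cv2.resize(im[60:420,150:490],None,fx=1.25,fy=1.25);B=cv2.resize(sc[150:290,300:400],None,fx=3.2,fy=3.2,interpolation=cv2.INTER_CUBIC)
C=np.zeros((450,790,3),np.uint8);C[:,:425]=A;C[:448,440:760]=B
cv2.imwrite("pics/c4.png",C)
E
```

```text
clock: 9.3
position: [0.4576, -0.1171, 0.1683]
tool_rot: [0.162, 0.987, -0.0, 0.0]
force: [0.1, -0.0, -0.6]
grip_width: 0.0499
finger_force: 82.7
[-0.5019  0.3204  1.6281 -0.      1.1922 -1.7481] [-0.0205 -0.0391 -0.0134] [ 0.0631 -0.0453 -0.623 ] [ 0.1616  0.9869 -0.0001  0.0004]
```

View pics/c4.png

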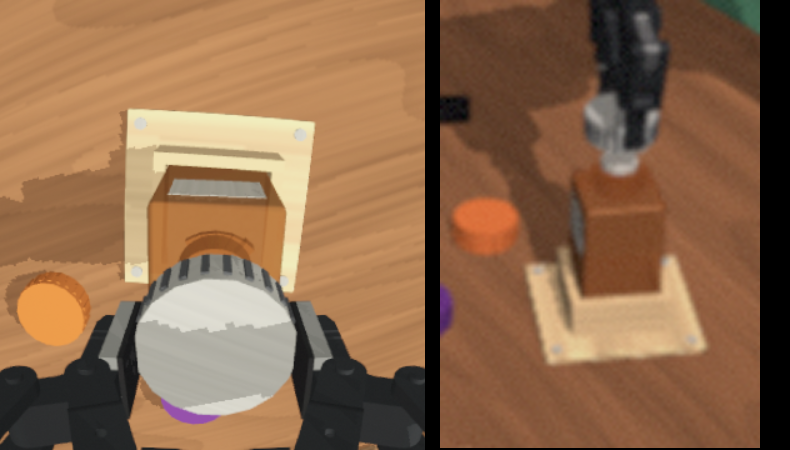

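The jar is still seated in its block. The cap hangs level over the neck, about 2 cm above the mouth, and the wrist carries only the cap's weight.

```bash
python3 -c "
from workcell import *
print(finish_job())"
```

```text
the job is handed in; nothing more can be done
None
```

The locomotive was on the stand, so I opened the tall jar: its cap was turned about 77° counter-clockwise and is held level and centred about 2 cm above the mouth, with the jar still seated; the job was handed in at about 9 s, and no verdict came back.

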